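Start and tighten the oil filler plug of a gearbox without cross-threading it

ROBOT

A 6-joint arm with a two-finger parallel gripper is mounted at the origin on a cart in front of the work surface, level with it; the furniture and walls round the work are solid. World frame = base frame: x ahead of the robot, y to its left, z up, the work surface at z = 0. Lengths are in m, angles in rad, forces in N, time in s.
With the tool pointing down it reaches from about 0.425 to 0.925 m from the base axis. Payload 12.5 kg.
Tool frame: the origin (TCP) lies midway between the tips of the shut fingers; the grasp point (between the pads) lies 19 mm behind it; z points along the fingers, y is the direction in which the jaws open and shut (so a half turn about z gives the same grasp; the last joint's range is limited). The gripper opens to 85 mm and grips with 20 to 120 N. Pads are 22 mm wide; open, the fingers measure 114 mm over their backs; the gripper's body (76 mm by 85 mm) begins 54 mm behind the grasp point. The pads swing forward as they close: fully open they stand 13 mm farther back than shut.
Start: joints at [-1.402, 0.491, 1.559, -0, 1.092, -0.106], TCP at [0.17, -0.602, 0.231] pointing down, gripper open.
Joint ranges: [-3.1, 3.1], [-0.84, 2.19], [0.05, 2.79], [-1.13, 4.28], [0.06, 2.93], [-2.69, 2.69]. Speed limits (rad/s): [2.22, 2.22, 2.79, 3.14, 3.14, 3.14].

INTERFACE

Orientations are given as a 3x3 rotation matrix whose columns are the frame's x, y, z axes.
In Python, from cell import manip, camera, camera_params, order gives the robot as it stands.
- The arm moves only by the shell command python3 -m handwheel 'ROWS'. ROWS is JSON, a list of rows, each a list of 3 entries, a list of its own where there are three numbers: the shift along the tool's x, y, z in m, then the turn, a rotation vector about the tool's x, y, z in rad, then the closure, from -1 (fully open) to 1 (shut). In form: [[[x, y, z], [ax, ay, az], claw], ...]. A call has exactly 8 rows; each row shifts and turns the commanded pose from where the row before left it, along the tool's axes as they then stand; what a row does not reach is not made up. A row lasts 1/12 s, in which the tool goes at most 41.7 mm and 7.16 degrees, less where a joint would pass 70% of its speed; a pose out of reach is approached as far as the arm can. A call is refused whole if a number of a shift passes 0.0417 or a number of a turn 0.125, either way. A call with a gripper value outside its range is refused whole. The fingers move at their own pace and stop on an object; the grip force is fixed at half the most. Time passes only in rows, so rows that do not move let the fingers close, or fill a call up. It gives the time, the measured TCP pose, the force and the opening at its end, in the units of the state.
- manip.observe(): the state, without advancing time (a new reading comes with each control period).
- camera(name): name is "scene" or "top"; returns the picture (384x512x3 uint8, red, green, blue); there is no depth.
- camera_params(name): a dict with "fx", "fy", "cx", "cy" (pixels), "extrinsics" (4x4, takes a point from camera to world coordinates). Camera axes: x right, y up, looking along -z (the intrinsics and any distortion apply to the point x, -y, -z); pixel columns grow to the right and rows downward; lengths in m; the calibration is good to about 2 mm. A picture is of the moment at which its call begins. camera_params takes no time and is no camera call.
- order.hand_in(): hands the job in, once; it reports no verdict.
The state is a dict: "t": time; "joint_positions": joint angles; "qd": joint speeds; "tau": joint torques, N m; "ee_pos": TCP position; "tool_rot": TCP orientation; "contact_force": force on the tool from outside, world axes, zero at the start; "wrist_torque": the same for the moment, N m; "finger_gap": finger opening in m.
Only numpy, scipy, OpenCV 4.12 (cv2) and the standard library are available. Lean on these libraries where they do the work, as an engineer would, in place of code of your own. Each camera call takes 0.05 s, during which the arm holds its last target.

TASK

The wing plug of the gearbox's oil filler neck has been stood in the neck, but its thread is not started. Leave it in the neck and turn it gently backward (anticlockwise seen from above) until you feel it drop into the thread start, then turn it forward (clockwise) until it comes up firm, fully home on its seal, and let go. Never force it, and leave the things around the gearbox alone.

Things in the scene. Friction and masses are not known exactly. Their poses are not given: they have to be found in the camera images.
- plug_grip (a point): Middle of the upright wing of the loose 0.2 kg steel plug, on the plug's axis: grip here. The wing is a flat bar 12 mm thick (along y), 46 mm long (along x); it rises 18 mm above this point and goes down 26 mm to the top of a round flange 57 mm across. z is up. Held loosely between the fingers (1 to 2 mm play a side) it can be turned and still sinks by itself.
- plug: The plug; origin on its axis at the flange's underside, 32 mm below plug_grip. Hidden in the neck its shank bears three equal lugs, 120 degrees apart (coarse right-hand thread). At first they stand on top of the neck's thread, plug_grip 40 to 41 mm above neck_seat; forward turning there only runs them against a stop.
- neck_seat (a point): Centre of the top of the 56 mm rubber seal ring on the neck, on its axis, 85 mm above the bench. Turning the plug back (anticlockwise from above) by an unknown 5 to 65 degrees brings its lugs over the thread starts: it sinks 8 to 9 mm by its weight, or under a push of about 3 N if gripped; plug_grip is then 32 mm above this point.
- gearbox: Grey gearbox fixed to the bench, foot 150 mm (x) by 110 mm (y), 55 mm high, with an upright aluminium filler neck 60 mm across; origin on the bench under the neck's axis. The thread starts do not show outside. They are about 10 degrees wide: turned farther back the lugs meet a solid stop. At any stop 0.4 N m does no harm; 60 N between plug and gearbox does.
- seal (a joint): How far the springy seal ring is pressed down, m: 0 free, 0.003 with the plug home. After the drop, forward turning (clockwise) by about 70 degrees (more with play in the fingers) draws the plug 3 mm down against it, with torque rising to about 0.25 N m, to a solid stop: home, plug_grip 29 mm above neck_seat. It stays so when released.
- oil_bottle: small plastic oil bottle, 28 mm across, 93 mm tall, standing beside the gearbox; origin under its centre
- hammer: small brass hammer, 170 mm long, lying in front of the gearbox; origin under its middle
- paste_tin: round tin, 56 mm across, 22 mm high, behind the gearbox; origin under its centre
- oil_stone: dark sharpening stone, 155 x 66 x 26 mm, at the left; origin under its centre
- tape_roll: roll of black tape, 53 mm across, 19 mm high, at the right; origin under its centre
- screwdriver: slim screwdriver, 151 mm long, at the left; origin under its middle
- v_block: steel V-block, 34 x 40 x 28 mm, at the right; origin under its centre
There are look-alikes about, which are no part of the job. There is more than one size of the plug; the job needs the largest.

How it is judged:
On the way:
1. the plug has dropped into the thread starts (z of plug_grip in the frame of neck_seat below 0.0345 m and horizontal distance between plug_grip and neck_seat below 0.004 m), for 0.1 s.
At the end, for the whole second after the job is handed in: The plug is screwed home: its grip point is less than 30 mm above the neck's seat (29 mm when fully home, 32 mm when not tightened), within 3 mm of the neck's axis, upright within 0.05 rad, at rest and released (z of plug_grip in the frame of neck_seat below 0.03 m and horizontal distance between plug_grip and neck_seat below 0.003 m and angle between plug_grip's own z axis and vertical below 0.05 rad and linear speed of plug below 0.01 m/s); the robot touches nothing.
It fails at once if the plug is pulled out of the neck instead of being turned (raised more than 6 mm) (z of plug_grip in the frame of neck_seat above 0.0475 m).
It fails at once if the plug is forced: more than 60 N between it and the gearbox (contact force between plug and gearbox above 60 N).
It fails at once if a bystander is moved more than 30 mm (distance of any of oil_bottle, hammer, paste_tin, oil_stone, tape_roll, screwdriver, v_block from where it was at the start of the episode above 0.03 m).
It also fails if it takes over 67 s, if anything falls off the work surface, if the arm or the gripper's body presses on something with over 40 N, if the wrist force passes 120 N, or if a joint passes its speed limit or range.

## Working session

There is one attempt and no reset: what is moved stays moved. The work goes in short steps, Python scripts to look and compute and a shell command to move; the robot and the scene stay as the last step left them, time stands still between calls to the robot, and variables do not carry over. Pictures are saved under pics/ and viewed, and the job is handed in when it is done.

```bash
ls; mkdir -p pics; python3 - <<'E'
from cell import manip,camera,camera_params
import cv2
print(manip.observe())
for n in("scene","top"):
    cv2.imwrite(f"pics/{n}0.png",camera(n)[:,:,::-1]); print(n,camera_params(n))
E
```

```text
pics
{'t': 0.0, 'joint_positions': array([-1.40159942e+00,  4.91583142e-01,  1.55947624e+00, -1.48249066e-05,
        1.09166562e+00, -1.05605337e-01]), 'qd': array([-0.00067927,  0.00019319,  0.00107555, -0.00044488,  0.00025489,
       -0.00220919]), 'tau': array([ 6.30894720e-04, -6.18444800e+01, -2.61594343e+01, -8.22224797e-05,
        4.02146208e-03, -3.19638605e-05]), 'ee_pos': array([ 0.16957447, -0.60131771,  0.23070385]), 'tool_rot': array([[ 9.62477034e-01,  2.71363073e-01, -2.03643797e-04],
       [ 2.71363128e-01, -9.62476395e-01,  1.11395809e-03],
       [ 1.06284742e-04, -1.12742050e-03, -9.99999359e-01]]), 'contact_force': array([-0.81160753, -0.37849492,  0.15305029]), 'wrist_torque': array([ 0.02042804,  0.01229541, -0.01251361]), 'finger_gap': 0.08576712929173985}
scene {'fx': 448.89713836748876, 'fy': 448.89713836748876, 'cx': 259.4605954105042, 'cy': 196.1173721212001, 'extrinsics': array([[ 0.97910232,  0.16803543, -0.11455454,  0.33642389],
       [-0.20334696,  0.80075722, -0.56341627, -0.84367939],
       [-0.00294352,  0.57493649,  0.81819274,  1.40899278],
       [ 0.        ,  0.        ,  0.        ,  1.        ]])}
top {'fx': 434.1615639563529, 'fy': 434.1615639563529, 'cx': 262.4898367073049, 'cy': 198.05734450119505, 'extrinsics': array([[ 0.0192692 ,  0.98594098, -0.16597914,  0.28535716],
       [-0.9994301 ,  0.02359652,  0.02413892,  0.0883332 ],
       [ 0.02771608,  0.16541941,  0.98583378,  1.48159313],
       [ 0.        ,  0.        ,  0.        ,  1.        ]])}
```

View pics/scene0.png

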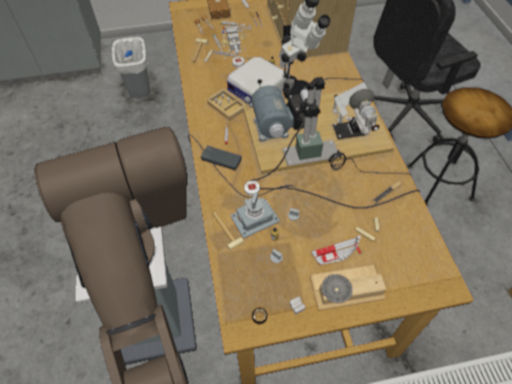

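View pics/top0.png

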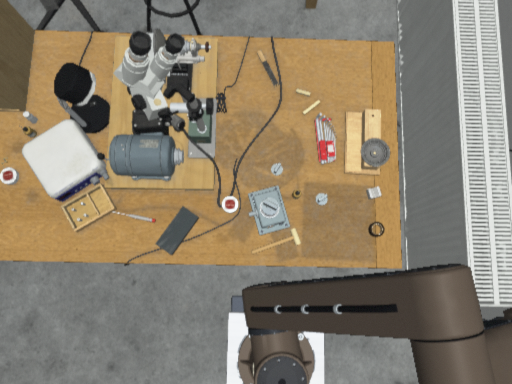

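```bash
python3 - <<'E'
import cv2
a=cv2.imread("pics/scene0.png")[170:270,190:320];b=cv2.imread("pics/top0.png")[150:260,210:340]
cv2.imwrite("pics/z1.png",cv2.resize(a,None,fx=6,fy=6,interpolation=cv2.INTER_CUBIC)[:600])
cv2.imwrite("pics/z2.png",cv2.resize(b,None,fx=5.4,fy=5.4,interpolation=cv2.INTER_CUBIC)[:600])
E
```

```text
(no output)
```

View pics/z1.png

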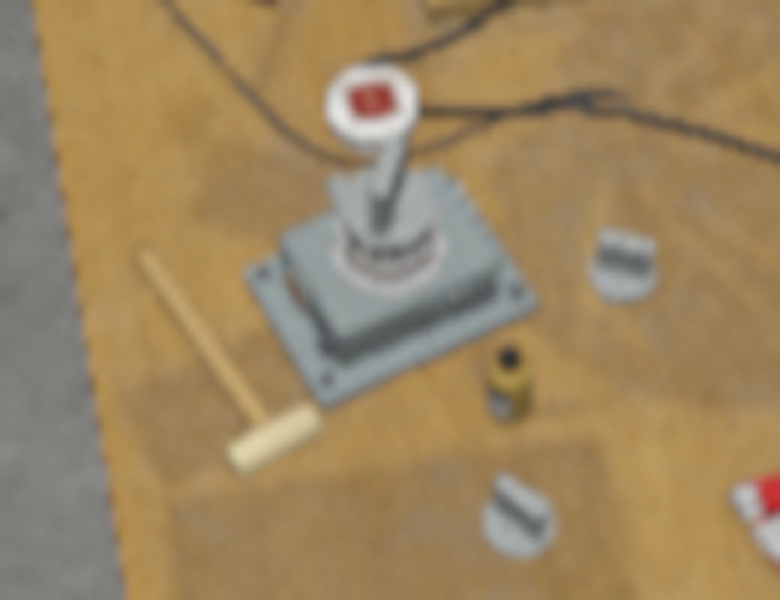

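View pics/z2.png

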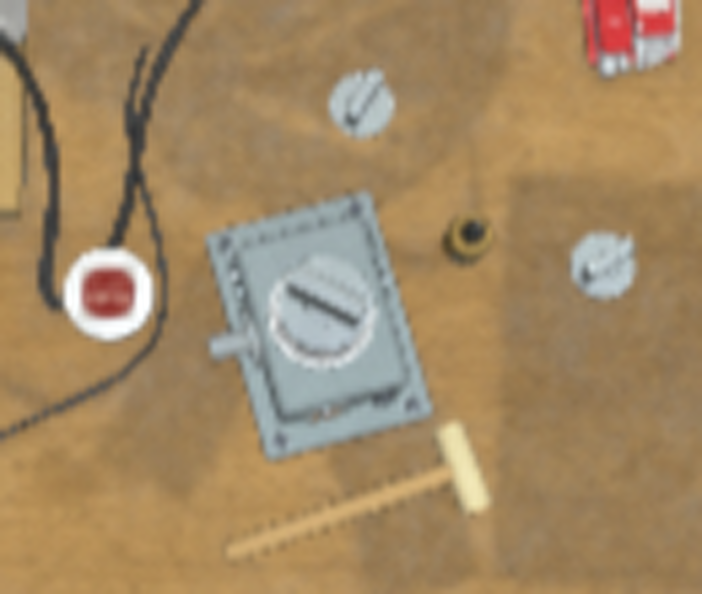

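```bash
cat > h.py <<'E'
import numpy as np
from cell import camera_params
def ray(n,u,v):
    p=camera_params(n);E=np.array(p["extrinsics"])
    d=np.array([(u-p["cx"])/p["fx"],-(v-p["cy"])/p["fy"],-1.]);d=E[:3,:3]@d
    return E[:3,3],d/np.linalg.norm(d)
def plane(n,u,v,z):
    o,d=ray(n,u,v);return o+d*(z-o[2])/d[2]
def tri(a,b):
    o1,d1=ray("scene",*a);o2,d2=ray("top",*b)
    s=np.linalg.lstsq(np.c_[d1,-d2],o2-o1,rcond=None)[0]
    p,q=o1+s[0]*d1,o2+s[1]*d2
    return (p+q)/2,np.linalg.norm(p-q)
def proj(n,P):
    p=camera_params(n);E=np.array(p["extrinsics"]);c=E[:3,:3].T@(np.array(P)-E[:3,3])
    return p["cx"]-p["fx"]*c[0]/c[2],p["cy"]+p["fy"]*c[1]/c[2]
E
python3 - <<'E'
from h import *
import cv2
S=lambda x,y:(190+x/6-.4,170+y/6-.4); T=lambda x,y:(210+x/5.4-.4,150+y/5.4-.4)
print("red",tri(S(372,100),T(108,294)))
print("bottletop",tri(S(510,357),T(474,232)))
print("flange@.099?",plane("top",*T(321,310),.097))
for c in [(208,237),(368,192),(430,412),(273,458)]: print("foot",plane("top",*T(*c),.012))
for c in [(250,272),(418,165),(540,300),(328,405)]: print("footS",plane("scene",*S(*c),.012))
print("mid look",plane("top",*T(362,105),.005),plane("top",*T(604,265),.005))
for n,f,b in(("scene","pics/scene0.png",(190,170,320,270)),("top","pics/top0.png",(245,185,290,235))):
    a=cv2.imread(f)[b[1]:b[3],b[0]:b[2]]
    if n=="scene": a=a[5:50,45:90]; 
    a=cv2.resize(a,None,fx=12,fy=12,interpolation=cv2.INTER_LANCZOS4)
    l=cv2.createCLAHE(4,(3,3)).apply(a[:,:,1]); cv2.imwrite(f"pics/c_{n}.png",l)
E
```

```text
red (array([0.50943054, 0.16403431, 0.02006643]), np.float64(0.002602447814756266))
bottletop (array([ 0.54751803, -0.06266601,  0.05838947]), np.float64(0.002268187842800193))
flange@.099? [0.48971562 0.03272419 0.097     ]
foot [0.54751759 0.10204701 0.012     ]
foot [5.79225269e-01 5.09499360e-04 1.20000000e-02]
foot [ 0.43892455 -0.04050315  0.012     ]
foot [0.4078107  0.05784666 0.012     ]
footS [0.412762  0.0564925 0.012    ]
footS [0.53036752 0.11399036 0.012     ]
footS [5.82907807e-01 5.50712375e-05 1.20000000e-02]
footS [ 0.44244987 -0.04585182  0.012     ]
mid look [0.63786291 0.00474711 0.005     ] [ 0.53668417 -0.15202978  0.005     ]
```

View pics/c_top.png

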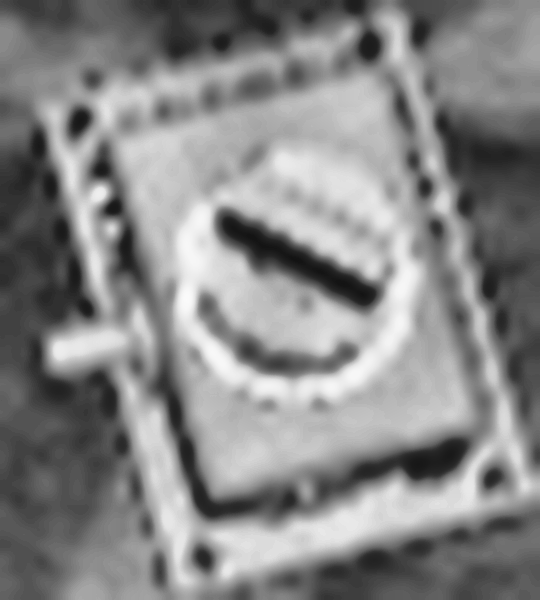

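View pics/c_scene.png

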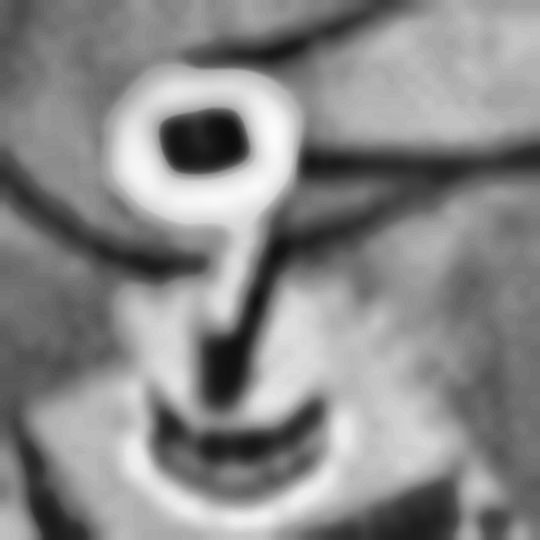

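```bash
python3 - <<'E'
from h import *
import cv2
from cell import manip
# dark wing face in top view; sub-pixel
a=cv2.imread("pics/top0.png")[:,:,1]
print(a[200:214,258:282])
T=lambda x,y:(245+x/12-.46,185+y/12-.46); S=lambda x,y:(235+x/12-.46,175+y/12-.46)
print("rim top",plane("top",*T(301,283),.083),"rim scene",plane("scene",*S(236,433),.083), tri(S(236,433),T(301,283)))
# flange edge
for nm,(p,q),z in(("upper edge",((228,205),(385,285)),.1435),("lower",((215,232),(370,305)),.0995)):
    A,B=plane("top",*T(*p),z),plane("top",*T(*q),z);d=A-B
    print(nm,A,B,np.linalg.norm(d),np.degrees(np.arctan2(d[1],d[0])),(A+B)/2)
A=plane("scene",*S(215,332),.1435);B=plane("scene",*S(250,225),.1435);d=B-A
print(A,B,np.linalg.norm(d),np.degrees(np.arctan2(d[1],d[0])),(A+B)/2)
E
```

```text
[[176 177 176 174 170 176 182 190 186 183 187 183 193 191 194 195 195 192
  183 165 171 154 121 158]
 [175 176 176 182 179 192 191 192 191 189 185 176 183 181 191 193 193 195
  193 169 173 159 138 174]
 [176 175 180 203 195 159 166 185 190 191 193 192 184 176 182 178 193 195
  197 190 175 167 157 175]
 [175 178 192 216 193 127 110 147 162 186 193 195 193 190 182 173 180 181
  198 196 179 170 150 135]
 [176 181 212 203 192 144 105  97 108 150 164 190 195 196 195 190 177 174
  183 183 193 174 154 132]
 [178 184 219 199 196 178 156 130  99  97 108 150 169 191 197 195 188 188
  177 181 200 167 158 145]
 [176 184 212 215 200 193 190 173 125 130 107  95 112 154 171 194 194 192
  189 182 201 177 167 152]
 [176 184 203 211 199 196 195 191 164 170 159 134 107  96 113 153 168 191
  191 169 205 203 175 158]
 [173 172 205 199 196 195 194 194 189 186 187 177 161 138 105  94 113 155
  168 185 215 202 176 160]
 [164 170 226 186 176 192 197 194 192 191 187 188 182 182 155 130 105  99
  145 197 216 192 175 168]
 [158 180 226 175 153 187 194 193 192 192 191 190 178 192 192 178 156 139
  176 197 205 18
[... 228 characters left out ...]
98 207 179 165 149 168 185 189 189 192 197 195 175 179 183
  197 214 189 176 173 172]]
rim top [0.48815434 0.03021413 0.083     ] rim scene [0.49119547 0.01194185 0.083     ] (array([0.49319462, 0.02913658, 0.05612074]), np.float64(0.002263760931675779))
upper edge [0.49943532 0.05207212 0.1435    ] [0.47936526 0.01088903 0.1435    ] 0.04581325307406985 64.01828830626438 [0.48940029 0.03148058 0.1435    ]
lower [0.49905292 0.05423218 0.0995    ] [0.48023623 0.01229269 0.0995    ] 0.04596726212399776 65.83599747925076 [0.48964458 0.03326243 0.0995    ]
[0.48504274 0.00779066 0.1435    ] [0.50219212 0.04236757 0.1435    ] 0.03859615989490708 63.61960463859052 [0.49361743 0.02507912 0.1435    ]
```

```bash
python3 -m handwheel '[[[0.03,-0.012,0],[0,0,0],-1],[[0.03,-0.012,0],[0,0,0],-1],[[0.03,-0.012,0],[0,0,0],-1],[[0.03,-0.012,0],[0,0,0],-1],[[0.03,-0.012,0],[0,0,0],-1],[[0.03,-0.012,0],[0,0,0],-1],[[0.03,-0.012,0],[0,0,0],-1],[[0.03,-0.012,0],[0,0,0],-1]]'
```

```text
t: 0.77
ee_pos: [0.3756, -0.4428, 0.2311]
tool_rot: [[0.962, 0.271, -0.0], [0.271, -0.962, 0.0], [-0.0, -0.0, -1.0]]
contact_force: [0.9, -0.3, -0.0]
finger_gap: 0.0857
```

```bash
python3 -m handwheel '[[[0.018,-0.026,0],[0,0,0],-1],[[0.018,-0.026,0],[0,0,0],-1],[[0.018,-0.026,0],[0,0,0],-1],[[0.018,-0.026,0],[0,0,0],-1],[[0.018,-0.026,0],[0,0,0],-1],[[0.018,-0.026,0],[0,0,0],-1],[[0.018,-0.026,0],[0,0,0],-1],[[0.018,-0.026,0],[0,0,0],-1]]'
```

```text
t: 1.43
ee_pos: [0.4568, -0.2032, 0.2312]
tool_rot: [[0.963, 0.271, -0.0], [0.271, -0.963, 0.0], [-0.0, -0.0, -1.0]]
contact_force: [0.0, 0.4, -0.8]
finger_gap: 0.0853
```

```bash
python3 -m handwheel '[[[0.0124,-0.027,0],[0,0,0],-1],[[0.0124,-0.027,0],[0,0,0],-1],[[0.0124,-0.027,0],[0,0,0],-1],[[0.0124,-0.027,0],[0,0,0],-1],[[0.0124,-0.027,0],[0,0,0],-1],[[0.0124,-0.027,0],[0,0,0],-1],[[0.0124,-0.027,0],[0,0,0],-1],[[0.0124,-0.027,0],[0,0,0],-1]]'
```

```text
t: 2.1
ee_pos: [0.4935, 0.0315, 0.2312]
tool_rot: [[0.962, 0.271, -0.0], [0.271, -0.962, -0.0], [-0.0, 0.0, -1.0]]
contact_force: [0.1, 0.4, -0.1]
finger_gap: 0.0855
```

```bash
python3 -m handwheel '[[[0,0,0],[0,0,-0.12],-1],[[0,0,0],[0,0,-0.12],-1],[[0,0,0],[0,0,-0.12],-1],[[0,0,0],[0,0,-0.12],-1],[[0,0,0],[0,0,-0.12],-1],[[0,0,0],[0,0,-0.12],-1],[[0,0,0],[0,0,-0.12],-1],[[0,0,0],[0,0,0],-1]]'; python3 - <<'E'
from cell import *
import cv2,numpy as np
o=manip.observe();R=o["tool_rot"];print(o["ee_pos"],R.round(4),o["joint_positions"],o["t"],o["wrist_torque"],o["contact_force"])
print(R.T@(np.array([.494,.0295,o["ee_pos"][2]])-o["ee_pos"]),np.degrees(np.arctan2(R[1,1],R[0,1])))
cv2.imwrite("pics/s1.png",cv2.resize(camera("scene")[150:270,180:340,::-1],None,fx=5,fy=5,interpolation=2))
E
```

```text
t: 2.77
ee_pos: [0.4934, 0.0301, 0.2311]
tool_rot: [[0.435, 0.9, -0.0], [0.9, -0.435, -0.0], [-0.0, -0.0, -1.0]]
contact_force: [-0.2, 0.3, 0.0]
finger_gap: 0.0856
[0.49344854 0.0300756  0.23107773] [[ 4.354e-01  9.002e-01 -5.000e-04]
 [ 9.002e-01 -4.354e-01 -1.000e-04]
 [-3.000e-04 -4.000e-04 -1.000e+00]] [-7.27811838e-02  3.06592366e-01  1.87127045e+00 -1.04704130e-04
  9.64222092e-01  3.77751618e-01] 2.7667 [ 0.03053425 -0.02165208  0.06186098] [-0.1773834   0.26553846  0.01649468]
[-2.78076668e-04  7.47053404e-04 -2.45402695e-07] -25.810210212020454
```

View picture.

View pics/s1.png

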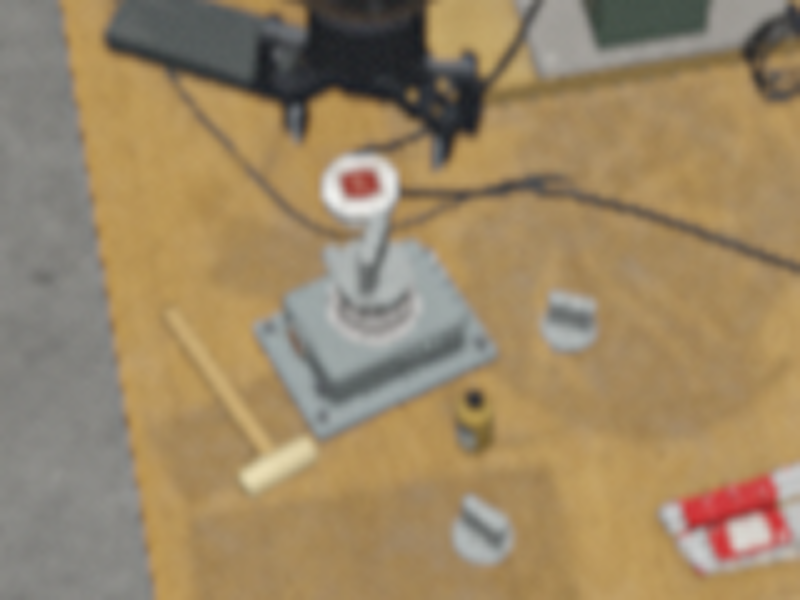

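```bash
python3 -m handwheel '[[[0,0,0.0175],[0,0,0],-1],[[0,0,0.0175],[0,0,0],-1],[[0,0,0.0175],[0,0,0],-1],[[0,0,0.0175],[0,0,0],-1],[[0,0,0.0175],[0,0,0],-0.5],[[0,0,0.0175],[0,0,0],0],[[0,0,0.0175],[0,0,0],0],[[0,0,0],[0,0,0],0]]'
```

```text
t: 3.48
ee_pos: [0.4924, 0.0301, 0.1063]
tool_rot: [[0.444, 0.896, -0.004], [0.896, -0.444, 0.0], [-0.002, -0.004, -1.0]]
contact_force: [-0.6, 1.2, -0.9]
finger_gap: 0.0431
```

```bash
python3 -m handwheel '[[[0,0,0],[0,0,0],0.3],[[0,0,0],[0,0,0],0.5],[[0,0,0],[0,0,0],0.5],[[0,0,0],[0,0,0],0.5],[[0,0,0],[0,0,0],0.5],[[0,0,0],[0,0,0],0.5],[[0,0,0],[0,0,0],0.5],[[0,0,0],[0,0,0],0.5]]'; python3 - <<'E'
from cell import *
import cv2,numpy as np
o=manip.observe();print(o["wrist_torque"],o["contact_force"],o["finger_gap"])
for n in("scene","top"):
    b=(180,150,340,270) if n=="scene" else (210,150,340,250)
    cv2.imwrite(f"pics/{n}2.png",cv2.resize(camera(n)[b[1]:b[3],b[0]:b[2],::-1],None,fx=5,fy=5,interpolation=2))
E
```

```text
t: 4.15
ee_pos: [0.4936, 0.03, 0.1089]
tool_rot: [[0.441, 0.898, 0.0], [0.898, -0.441, -0.0], [-0.0, 0.0, -1.0]]
contact_force: [0.7, 0.8, -0.2]
finger_gap: 0.0213
[-0.00803072  0.01584285 -0.00398686] [ 0.7320656   0.83847885 -0.17577481] 0.021263136795591477
```

View pics/scene2.png

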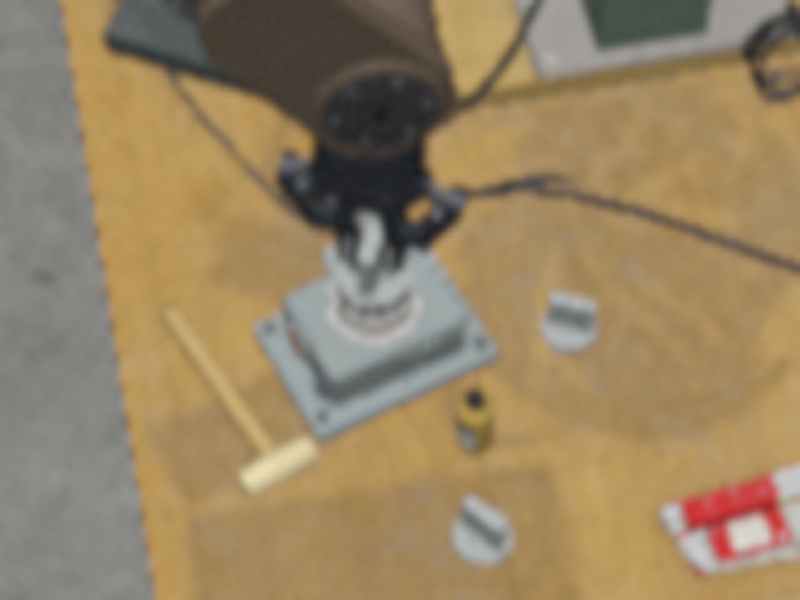

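```bash
python3 -m handwheel '[[[0,0,0],[0,0,0],0.56],[[0,0,0],[0,0,0],0.6],[[0,0,0],[0,0,0],0.64],[[0,0,0],[0,0,0],0.64],[[0,0,0],[0,0,0],0.64],[[0,0,0],[0,0,0],0.64],[[0,0,0],[0,0,0],0.64],[[0,0,0],[0,0,0],0.64]]'; cat > o.py <<'E'
from cell import *
import numpy as np
o=manip.observe();R=o["tool_rot"];print("yaw",round(np.degrees(np.arctan2(R[1,1],R[0,1])),2),"tau",o["wrist_torque"].round(3),"F_tool",(R.T@o["contact_force"]).round(2),o["ee_pos"].round(4),"gap",round(o["finger_gap"],4),"j6",o["joint_positions"][5])
E
python3 o.py
```

```text
t: 4.92
ee_pos: [0.4936, 0.03, 0.1088]
tool_rot: [[0.44, 0.898, 0.0], [0.898, -0.44, -0.0], [-0.0, 0.0, -1.0]]
contact_force: [0.0, -0.1, 0.3]
finger_gap: 0.0154
yaw -26.13 tau [0.024 0.026 0.04 ] F_tool [-0.03  0.06 -0.27] [0.4936 0.03   0.1088] gap 0.0154 j6 0.3832596755334236
```

```bash
python3 -m handwheel '[[[0,0,0],[0,0,-0.025],0.64],[[0,0,0],[0,0,-0.025],0.64],[[0,0,0],[0,0,-0.025],0.64],[[0,0,0],[0,0,-0.025],0.64],[[0,0,0],[0,0,-0.025],0.64],[[0,0,0],[0,0,-0.025],0.64],[[0,0,0],[0,0,-0.025],0.64],[[0,0,0],[0,0,-0.025],0.64]]'; python3 o.py
```

```text
t: 5.58
ee_pos: [0.4936, 0.03, 0.1088]
tool_rot: [[0.251, 0.968, 0.0], [0.968, -0.251, -0.0], [-0.0, 0.0, -1.0]]
contact_force: [-1.2, -0.7, -0.1]
finger_gap: 0.015
yaw -14.52 tau [-0.012  0.004  0.006] F_tool [-0.97 -0.95  0.13] [0.4936 0.03   0.1088] gap 0.015 j6 0.1807377088792878
```

```bash
python3 -m handwheel '[[[0,0,0],[0,0,-0.02],0.64],[[0,0,0],[0,0,-0.02],0.64],[[0,0,0],[0,0,-0.02],0.64],[[0,0,0],[0,0,-0.02],0.64],[[0,0,0],[0,0,-0.02],0.64],[[0,0,0],[0,0,-0.02],0.64],[[0,0,0],[0,0,-0.02],0.64],[[0,0,0],[0,0,-0.02],0.64]]'; python3 o.py
```

```text
t: 6.25
ee_pos: [0.4936, 0.03, 0.1088]
tool_rot: [[0.094, 0.996, 0.0], [0.996, -0.094, -0.0], [-0.0, 0.0, -1.0]]
contact_force: [-0.3, -0.8, 0.6]
finger_gap: 0.0159
yaw -5.39 tau [-0.005  0.043 -0.074] F_tool [-0.8  -0.25 -0.62] [0.4936 0.03   0.1088] gap 0.0159 j6 0.02129107736624164
```

```bash
python3 -m handwheel '[[[0,0,0],[0,0,-0.015],0.64],[[0,0,0],[0,0,-0.015],0.64],[[0,0,0],[0,0,-0.015],0.64],[[0,0,0],[0,0,-0.015],0.64],[[0,0,0],[0,0,-0.015],0.64],[[0,0,0],[0,0,-0.015],0.64],[[0,0,0],[0,0,-0.015],0.64],[[0,0,0],[0,0,-0.015],0.64]]'; python3 o.py
```

```text
t: 6.92
ee_pos: [0.4936, 0.03, 0.1088]
tool_rot: [[-0.025, 1.0, 0.0], [1.0, 0.025, -0.0], [-0.0, 0.0, -1.0]]
contact_force: [0.2, 0.6, 0.7]
finger_gap: 0.0155
yaw 1.46 tau [ 0.015 -0.006 -0.002] F_tool [ 0.62  0.17 -0.71] [0.4936 0.03   0.1088] gap 0.0155 j6 -0.0982211047813471
```

```bash
python3 -m handwheel '[[[0,0,0],[0,0,-0.02],0.64],[[0,0,0],[0,0,-0.02],0.64],[[0,0,0],[0,0,-0.02],0.64],[[0,0,0],[0,0,-0.02],0.64],[[0,0,0],[0,0,-0.02],0.64],[[0,0,0],[0,0,-0.02],0.64],[[0,0,0],[0,0,-0.02],0.64],[[0,0,0],[0,0,-0.02],0.64]]'; python3 o.py
```

```text
t: 7.58
ee_pos: [0.4935, 0.03, 0.1087]
tool_rot: [[-0.185, 0.983, -0.0], [0.983, 0.185, -0.0], [-0.0, -0.0, -1.0]]
contact_force: [-0.7, 0.4, 0.4]
finger_gap: 0.0154
yaw 10.66 tau [ 0.006  0.028 -0.009] F_tool [ 0.53 -0.62 -0.38] [0.4935 0.03   0.1087] gap 0.0154 j6 -0.25870503514289417
```

```bash
python3 - <<'E'
from cell import *
import cv2
cv2.imwrite("pics/s3.png",cv2.resize(camera("scene")[180:230,225:290,::-1],None,fx=10,fy=10,interpolation=2))
E
```

```text
(no output)
```

View pics/s3.png

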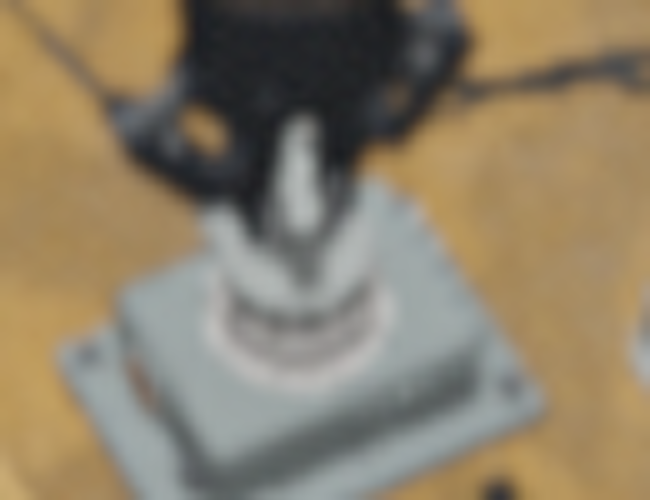

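```bash
python3 -m handwheel '[[[0,0,0],[0,0,-0.02],0.64],[[0,0,0],[0,0,-0.02],0.64],[[0,0,0],[0,0,-0.02],0.64],[[0,0,0],[0,0,-0.02],0.64],[[0,0,0],[0,0,-0.02],0.64],[[0,0,0],[0,0,-0.02],0.64],[[0,0,0],[0,0,-0.02],0.64],[[0,0,0],[0,0,-0.02],0.64]]'; python3 o.py
```

```text
t: 8.3
ee_pos: [0.4936, 0.03, 0.1088]
tool_rot: [[-0.339, 0.941, 0.0], [0.941, 0.339, -0.0], [-0.0, -0.0, -1.0]]
contact_force: [-0.5, -0.1, -0.1]
finger_gap: 0.0152
yaw 19.82 tau [ 0.062 -0.052 -0.001] F_tool [ 0.13 -0.51  0.06] [0.4936 0.03   0.1088] gap 0.0152 j6 -0.418725704221072
```

```bash
python3 -m handwheel '[[[0,0,0],[0,0,-0.02],0.64],[[0,0,0],[0,0,-0.02],0.64],[[0,0,0],[0,0,-0.02],0.64],[[0,0,0],[0,0,-0.02],0.64],[[0,0,0],[0,0,-0.02],0.64],[[0,0,0],[0,0,-0.02],0.64],[[0,0,0],[0,0,-0.02],0.64],[[0,0,0],[0,0,-0.02],0.64]]'; python3 o.py
```

```text
t: 8.97
ee_pos: [0.4939, 0.0299, 0.1089]
tool_rot: [[-0.484, 0.875, 0.001], [0.875, 0.484, -0.0], [-0.0, 0.001, -1.0]]
contact_force: [3.4, -1.1, 0.2]
finger_gap: 0.0156
yaw 28.96 tau [-0.417 -0.406 -0.423] F_tool [-2.63  2.39 -0.19] [0.4939 0.0299 0.1089] gap 0.0156 j6 -0.5784447409907848
```

```bash
python3 -m handwheel '[[[0,0,0],[0,0,0.03],0.64],[[0,0,0],[0,0,0.02],0.64],[[0,0,0],[0,0,0],0.64],[[0,0,0],[0,0,0],0.64],[[0,0,0],[0,0,0],0.64],[[0,0,0],[0,0,0],0.64],[[0,0,0],[0,0,0],0.64],[[0,0,0],[0,0,0],0.64]]'; python3 o.py;  python3 - <<'E'
from cell import *
import cv2
cv2.imwrite("pics/s4.png",cv2.resize(camera("scene")[180:230,225:290,::-1],None,fx=10,fy=10,interpolation=2))
E
```

```text
t: 9.63
ee_pos: [0.4937, 0.03, 0.1088]
tool_rot: [[-0.439, 0.899, 0.0], [0.899, 0.439, -0.0], [-0.0, 0.0, -1.0]]
contact_force: [2.7, -0.8, 1.2]
finger_gap: 0.0149
yaw 26.02 tau [-0.203 -0.335 -0.052] F_tool [-1.87  2.08 -1.15] [0.4937 0.03   0.1088] gap 0.0149 j6 -0.5269338965170679
```

View pics/s4.png

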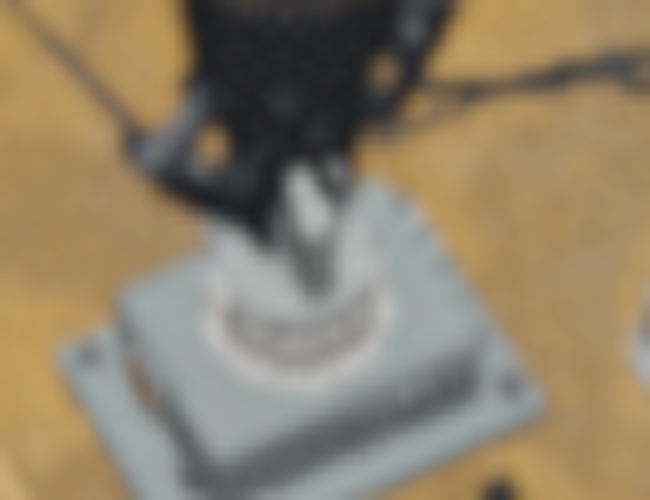

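```bash
python3 -m handwheel '[[[0,0,0],[0,0,0.02],0.64],[[0,0,0],[0,0,0.02],0.64],[[-0.0002,0.0004,0.002],[0,0,0.02],0.64],[[0,0,0.002],[0,0,0],0.64],[[0,0,0.002],[0,0,0],0.64],[[0,0,0.002],[0,0,0],0.64],[[0,0,0],[0,0,0],0.64],[[0,0,0],[0,0,0],0.64]]'; python3 o.py
```

```text
t: 10.35
ee_pos: [0.4939, 0.03, 0.1006]
tool_rot: [[-0.384, 0.923, -0.001], [0.923, 0.384, -0.0], [0.0, -0.001, -1.0]]
contact_force: [0.6, 0.1, 0.2]
finger_gap: 0.0154
yaw 22.58 tau [ 0.024 -0.025  0.04 ] F_tool [-0.16  0.57 -0.22] [0.4939 0.03   0.1006] gap 0.0154 j6 -0.466831882927998
```

```bash
python3 -m handwheel '[[[0,0,0],[0,0,0.03],0.64],[[0,0,0],[0,0,0.03],0.64],[[0,0,0],[0,0,0.03],0.64],[[0,0,0],[0,0,0.03],0.64],[[0,0,0],[0,0,0.03],0.64],[[0,0,0],[0,0,0.03],0.64],[[0,0,0],[0,0,0.03],0.64],[[0,0,0],[0,0,0.03],0.64]]'; python3 o.py
```

```text
t: 11.02
ee_pos: [0.494, 0.03, 0.1008]
tool_rot: [[-0.152, 0.988, -0.0], [0.988, 0.152, -0.0], [-0.0, -0.0, -1.0]]
contact_force: [0.1, -1.0, -0.3]
finger_gap: 0.0151
yaw 8.74 tau [-0.023  0.008  0.006] F_tool [-1.01 -0.05  0.34] [0.494  0.03   0.1008] gap 0.0151 j6 -0.22529096355159275
```

```bash
python3 -m handwheel '[[[0,0,0],[0,0,0.03],0.64],[[0,0,0],[0,0,0.03],0.64],[[0,0,0],[0,0,0.03],0.64],[[0,0,0],[0,0,0.03],0.64],[[0,0,0],[0,0,0.03],0.64],[[0,0,0],[0,0,0.03],0.64],[[0,0,0],[0,0,0.03],0.64],[[0,0,0],[0,0,0.03],0.64]]'; python3 o.py
```

```text
t: 11.68
ee_pos: [0.494, 0.03, 0.1008]
tool_rot: [[0.087, 0.996, -0.0], [0.996, -0.087, -0.0], [-0.0, -0.0, -1.0]]
contact_force: [-0.1, -0.2, -0.1]
finger_gap: 0.0154
yaw -5.01 tau [ 0.039 -0.042 -0.012] F_tool [-0.25 -0.12  0.07] [0.494  0.03   0.1008] gap 0.0154 j6 0.01466565986732833
```

```bash
python3 -m handwheel '[[[0,0,0],[0,0,0.03],0.64],[[0,0,0],[0,0,0.03],0.64],[[0,0,0],[0,0,0.03],0.64],[[0,0,0],[0,0,0.03],0.64],[[0,0,0],[0,0,0.03],0.64],[[0,0,0],[0,0,0.03],0.64],[[0,0,0],[0,0,0.03],0.64],[[0,0,0],[0,0,0.03],0.64]]'; python3 o.py
```

```text
t: 12.35
ee_pos: [0.494, 0.03, 0.1008]
tool_rot: [[0.322, 0.947, -0.0], [0.947, -0.322, -0.0], [-0.0, 0.0, -1.0]]
contact_force: [-0.2, -0.2, -0.0]
finger_gap: 0.0154
yaw -18.75 tau [ 0.029 -0.002  0.011] F_tool [-0.28 -0.16  0.03] [0.494  0.03   0.1008] gap 0.0154 j6 0.25466233172516994
```

```bash
python3 -m handwheel '[[[0,0,0],[0,0,0.02],0.64],[[0,0,0],[0,0,0.02],0.64],[[0,0,0],[0,0,0.02],0.64],[[0,0,0],[0,0,0.02],0.64],[[0,0,0],[0,0,0.02],0.64],[[0,0,0],[0,0,0.02],0.64],[[0,0,0],[0,0,0.02],0.64],[[0,0,0],[0,0,0.02],0.64]]'; python3 o.py
```

```text
t: 13.02
ee_pos: [0.4938, 0.03, 0.1006]
tool_rot: [[0.469, 0.883, -0.001], [0.883, -0.469, -0.0], [-0.0, -0.0, -1.0]]
contact_force: [-0.5, -0.4, -2.6]
finger_gap: 0.0154
yaw -27.95 tau [0.017 0.107 0.119] F_tool [-0.56 -0.22  2.62] [0.4938 0.03   0.1006] gap 0.0154 j6 0.4151934499429044
```

```bash
python3 -m handwheel '[[[0,0,0],[0,0,0.012],0.64],[[0,0,0],[0,0,0.012],0.64],[[0,0,0],[0,0,0.012],0.64],[[0,0,0],[0,0,0.012],0.64],[[0,0,0],[0,0,0.012],0.64],[[0,0,0],[0,0,0.012],0.64],[[0,0,0],[0,0,0.012],0.64],[[0,0,0],[0,0,0.012],0.64]]'; python3 o.py
```

```text
t: 13.68
ee_pos: [0.4938, 0.03, 0.1005]
tool_rot: [[0.551, 0.835, -0.001], [0.835, -0.551, -0.0], [-0.0, -0.001, -1.0]]
contact_force: [-1.0, 0.6, -10.6]
finger_gap: 0.0157
yaw -33.41 tau [-0.041  0.182  0.231] F_tool [-0.08 -1.14 10.56] [0.4938 0.03   0.1005] gap 0.0157 j6 0.5104314218636774
```

```bash
python3 -m handwheel '[[[0,0,0.0005],[0,0,0],0.64],[[0,0,0.0004],[0,0,0.01],0.64],[[0,0,0.0001],[0,0,0.01],0.64],[[0,0,0.0001],[0,0,0.01],0.64],[[0,0,0],[0,0,0.01],0.64],[[0,0,0],[0,0,0.01],0.64],[[0,0,0.0001],[0,0,0.01],0.64],[[0,0,0],[0,0,0.01],0.64]]'; python3 o.py
```

```text
t: 14.35
ee_pos: [0.4944, 0.03, 0.0998]
tool_rot: [[0.608, 0.794, 0.001], [0.794, -0.608, -0.0], [0.0, 0.001, -1.0]]
contact_force: [-0.2, 0.3, 2.5]
finger_gap: 0.0156
yaw -37.42 tau [0.055 0.05  0.037] F_tool [ 0.12 -0.28 -2.52] [0.4944 0.03   0.0998] gap 0.0156 j6 0.5803273372641342
```

```bash
python3 -m handwheel '[[[0,0,0],[0,0,0.012],0.64],[[0,0,0.0001],[0,0,0.012],0.64],[[0,0,0],[0,0,0.012],0.64],[[0,0,0.0001],[0,0,0.012],0.64],[[0,0,0],[0,0,0.012],0.64],[[0,0,0.0001],[0,0,0.012],0.64],[[0,0,0],[0,0,0.012],0.64],[[0,0,0.0001],[0,0,0.012],0.64]]'; python3 o.py
```

```text
t: 15.02
ee_pos: [0.4941, 0.03, 0.0992]
tool_rot: [[0.681, 0.732, 0.0], [0.732, -0.681, -0.0], [0.0, 0.0, -1.0]]
contact_force: [-0.7, -0.4, 3.5]
finger_gap: 0.0154
yaw -42.93 tau [-0.001 -0.073  0.071] F_tool [-0.71 -0.24 -3.5 ] [0.4941 0.03   0.0992] gap 0.0154 j6 0.6764983363230196
```

```bash
python3 -m handwheel '[[[0,0,0],[0,0,0.012],0.64],[[0,0,0],[0,0,0.012],0.64],[[0,0,0],[0,0,0.012],0.64],[[0,0,0],[0,0,0.012],0.64],[[0,0,0],[0,0,0.012],0.64],[[0,0,0],[0,0,0.012],0.64],[[0,0,0],[0,0,0.012],0.64],[[0,0,0],[0,0,0.012],0.64]]'; python3 o.py
```

```text
t: 15.68
ee_pos: [0.4939, 0.0301, 0.0991]
tool_rot: [[0.748, 0.664, -0.0], [0.664, -0.748, -0.0], [-0.0, -0.0, -1.0]]
contact_force: [-1.2, 0.4, 2.2]
finger_gap: 0.0155
yaw -48.42 tau [0.12  0.076 0.082] F_tool [-0.61 -1.14 -2.15] [0.4939 0.0301 0.0991] gap 0.0155 j6 0.7724779897459269
```

```bash
python3 -m handwheel '[[[0,0,0],[0,0,0.012],0.64],[[0,0,0],[0,0,0.012],0.64],[[0,0,0],[0,0,0.012],0.64],[[0,0,0],[0,0,0.012],0.64],[[0,0,0],[0,0,0.012],0.64],[[0,0,0],[0,0,0.012],0.64],[[0,0,0],[0,0,0.012],0.64],[[0,0,0],[0,0,0.012],0.64]]'; python3 o.py
```

```text
t: 16.35
ee_pos: [0.4937, 0.0301, 0.099]
tool_rot: [[0.808, 0.589, -0.001], [0.589, -0.808, -0.0], [-0.001, -0.0, -1.0]]
contact_force: [-1.9, 1.4, -2.0]
finger_gap: 0.0152
yaw -53.92 tau [0.262 0.312 0.137] F_tool [-0.71 -2.29  1.98] [0.4937 0.0301 0.099 ] gap 0.0152 j6 0.8684726814606258
```

```bash
python3 -m handwheel '[[[0,0,0],[0,0,0.01],0.64],[[0,0,0.0002],[0,0,0.01],0.64],[[0,0,0],[0,0,0.01],0.64],[[0,0,0.0002],[0,0,0.01],0.64],[[0,0,0],[0,0,0.01],0.64],[[0,0,0],[0,0,0.01],0.64],[[0,0,0],[0,0,0.01],0.64],[[0,0,0],[0,0,0.01],0.64]]'; python3 o.py
```

```text
t: 17.02
ee_pos: [0.4939, 0.03, 0.0987]
tool_rot: [[0.853, 0.523, -0.0], [0.523, -0.853, -0.0], [-0.0, -0.0, -1.0]]
contact_force: [-2.5, 0.9, -3.2]
finger_gap: 0.0155
yaw -58.5 tau [0.238 0.496 0.207] F_tool [-1.64 -2.11  3.21] [0.4939 0.03   0.0987] gap 0.0155 j6 0.9482868071261744
```

```bash
python3 -m handwheel '[[[0,0,0],[0,0,0.008],0.64],[[0,0,0.0002],[0,0,0.008],0.64],[[0,0,0],[0,0,0.008],0.64],[[0,0,0.0002],[0,0,0.008],0.64],[[0,0,0],[0,0,0.008],0.64],[[0,0,0],[0,0,0.008],0.64],[[0,0,0],[0,0,0.008],0.64],[[0,0,0],[0,0,0.008],0.64]]'; python3 o.py
```

```text
t: 17.68
ee_pos: [0.4941, 0.03, 0.0984]
tool_rot: [[0.884, 0.467, 0.0], [0.467, -0.884, -0.0], [0.0, 0.0, -1.0]]
contact_force: [-3.0, 1.7, -2.4]
finger_gap: 0.0154
yaw -62.15 tau [0.268 0.479 0.126] F_tool [-1.87 -2.87  2.43] [0.4941 0.03   0.0984] gap 0.0154 j6 1.0121189898608218
```

```bash
python3 -m handwheel '[[[0,0,0],[0,0,0.008],0.64],[[0,0,0.0002],[0,0,0.008],0.64],[[0,0,0],[0,0,0.008],0.64],[[0,0,0],[0,0,0.008],0.64],[[0,0,0],[0,0,0.008],0.64],[[0,0,0],[0,0,0.008],0.64],[[0,0,0],[0,0,0.008],0.64],[[0,0,0],[0,0,0.008],0.64]]'; python3 o.py
```

```text
t: 18.35
ee_pos: [0.494, 0.0301, 0.0981]
tool_rot: [[0.912, 0.41, -0.0], [0.41, -0.912, -0.0], [-0.0, -0.0, -1.0]]
contact_force: [-3.4, 3.5, -2.6]
finger_gap: 0.0157
yaw -65.82 tau [0.634 0.539 0.234] F_tool [-1.71 -4.59  2.57] [0.494  0.0301 0.0981] gap 0.0157 j6 1.0760510652321889
```

```bash
python3 -m handwheel '[[[-0.0002,-0.0003,0],[0,0,0.008],0.64],[[0,-0.0002,0.0001],[0,0,0.008],0.64],[[0,0,0],[0,0,0.008],0.64],[[0,0,0],[0,0,0.008],0.64],[[0,0,0],[0,0,0.006],0.64],[[0,0,0],[0,0,0.006],0.64],[[0,0,0],[0,0,0.006],0.64],[[0,0,0],[0,0,0.006],0.64]]'; python3 o.py;  python3 - <<'E'
from cell import *
import cv2
cv2.imwrite("pics/s5.png",cv2.resize(camera("scene")[180:230,225:290,::-1],None,fx=10,fy=10,interpolation=2))
E
```

```text
t: 19.02
ee_pos: [0.4935, 0.0304, 0.098]
tool_rot: [[0.934, 0.358, -0.0], [0.358, -0.934, -0.0], [-0.0, 0.0, -1.0]]
contact_force: [-3.1, 2.2, -3.2]
finger_gap: 0.0154
yaw -69.0 tau [0.398 0.431 0.423] F_tool [-2.12 -3.19  3.23] [0.4935 0.0304 0.098 ] gap 0.0154 j6 1.1324307075885185
```

View pics/s5.png

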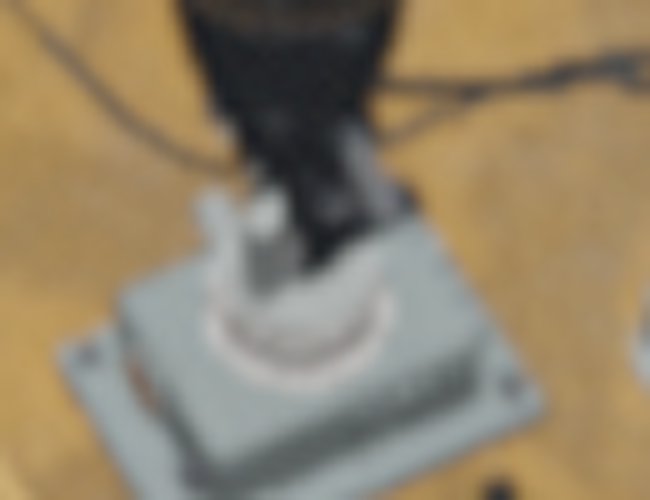

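```bash
python3 -m handwheel '[[[0,0,0],[0,0,0],0.64],[[0,0,0],[0,0,0],0.64],[[0,0,0],[0,0,0],0.64],[[0,0,0],[0,0,0],0.64],[[0,0,0],[0,0,0.006],0.64],[[0,0,0],[0,0,0.006],0.64],[[0,0,0],[0,0,0],0.64],[[0,0,0],[0,0,0],0.64]]'; python3 o.py
```

```text
t: 19.73
ee_pos: [0.4935, 0.0304, 0.098]
tool_rot: [[0.938, 0.347, -0.0], [0.347, -0.938, -0.0], [-0.0, -0.0, -1.0]]
contact_force: [-4.1, 2.8, -3.0]
finger_gap: 0.0154
yaw -69.67 tau [0.485 0.714 0.599] F_tool [-2.84 -4.07  2.97] [0.4935 0.0304 0.098 ] gap 0.0154 j6 1.1440409439261416
```

```bash
python3 -m handwheel '[[[0,0,0],[0,0,-0.03],0.64],[[0,0,0],[0,0,-0.04],0.64],[[0,0,0],[0,0,-0.04],0.6],[[0,0,0],[0,0,-0.02],0.4],[[0,0,0],[0,0,0],0.2],[[0,0,0],[0,0,0],0],[[0,0,0],[0,0,0],0],[[0,0,0],[0,0,0],0]]'; python3 o.py
```

```text
t: 20.4
ee_pos: [0.4938, 0.0303, 0.0982]
tool_rot: [[0.885, 0.465, 0.0], [0.465, -0.885, -0.0], [0.0, 0.0, -1.0]]
contact_force: [-0.7, 0.8, -0.5]
finger_gap: 0.0427
yaw -62.27 tau [-0.039  0.037  0.053] F_tool [-0.29 -1.05  0.49] [0.4938 0.0303 0.0982] gap 0.0427 j6 1.0147476940854874
```

```bash
python3 -m handwheel '[[[0,0,-0.005],[0,0,0],-0.1],[[0,0,-0.02],[0,0,0],-0.1],[[0,0,-0.025],[0,0,0],-0.1],[[0,0,-0.03],[0,0,0],-0.1],[[0,0,-0.03],[0,0,0],-0.1],[[0,0,-0.03],[0,0,0],-0.1],[[0,0,-0.02],[0,0,0],-0.1],[[0,0,0],[0,0,0],-0.1]]'; python3 o.py
```

```text
t: 21.07
ee_pos: [0.4948, 0.0304, 0.2624]
tool_rot: [[0.885, 0.466, 0.007], [0.466, -0.885, -0.001], [0.006, 0.004, -1.0]]
contact_force: [-0.5, 0.0, 0.7]
finger_gap: 0.0467
yaw -62.24 tau [-0.006 -0.075  0.04 ] F_tool [-0.43 -0.27 -0.66] [0.4948 0.0304 0.2624] gap 0.0467 j6 1.0143046917553138
```

```bash
python3 -m handwheel '[[[0,0.035,0],[0,0,0],-0.1],[[0,0.035,0],[0,0,0],-0.1],[[0,0.035,0],[0,0,0],-0.1],[[0,0.035,0],[0,0,0],-0.1],[[0,0.035,0],[0,0,0],-0.1],[[0,0.035,0],[0,0,0],-0.1],[[0,0,0],[0,0,0],-0.1],[[0,0,0],[0,0,0],-0.1]]'; python3 - <<'E'
from cell import *
import cv2
for n in("scene","top"):
    im=camera(n)[:,:,::-1]; cv2.imwrite(f"pics/{n}6_raw.png",im)
    b=(225,180,290,230) if n=="scene" else (235,180,300,230)
    cv2.imwrite(f"pics/{n}6.png",cv2.resize(im[b[1]:b[3],b[0]:b[2]],None,fx=10,fy=10,interpolation=2))
a=cv2.imread("pics/scene0.png")[180:230,225:290]
cv2.imwrite("pics/scene0z.png",cv2.resize(a,None,fx=10,fy=10,interpolation=2))
E
```

```text
t: 21.73
ee_pos: [0.5915, -0.1568, 0.2569]
tool_rot: [[0.886, 0.464, -0.002], [0.464, -0.886, 0.001], [-0.001, -0.001, -1.0]]
contact_force: [-0.6, 0.8, -0.6]
finger_gap: 0.0469
```

View pics/scene6.png

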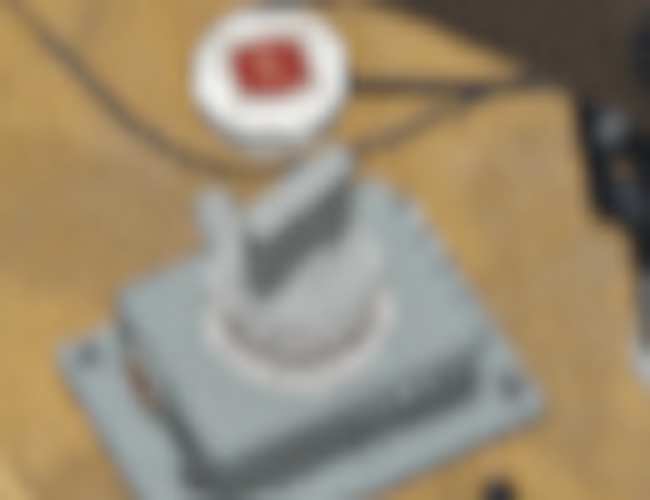

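View pics/top6.png

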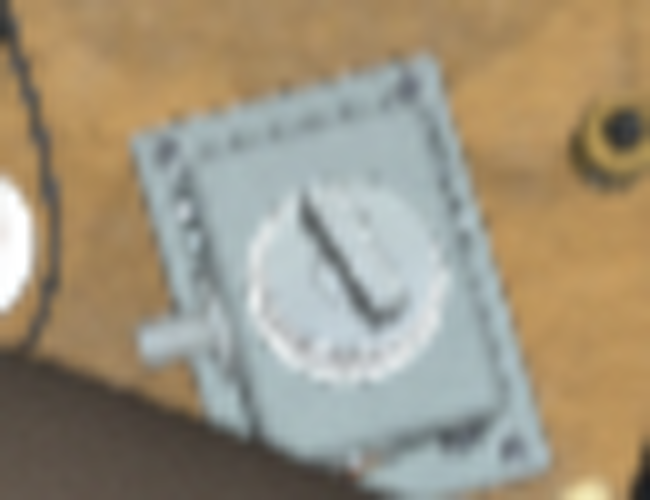

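View pics/scene0z.png

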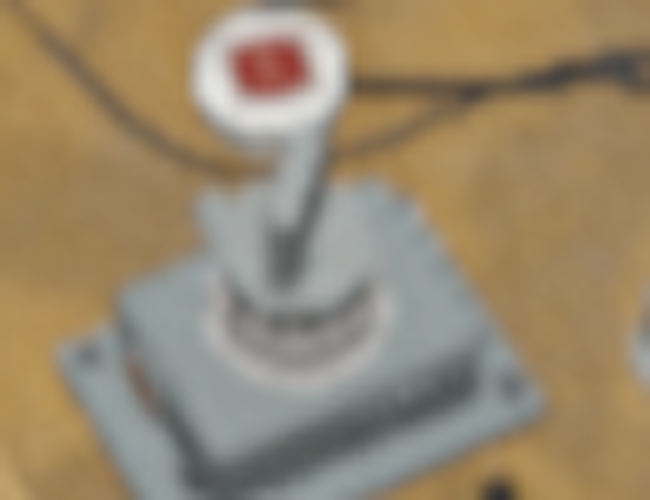

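```bash
python3 - <<'E'
from h import *
S=lambda x,y:(225+x/10-.45,180+y/10-.45);T=lambda x,y:(235+x/10-.45,180+y/10-.45)
# front face top edge ends: scene (262,238),(352,165); top (308,188),(388,312)
# camera-facing corners: which matches: far(+x) end & near end
for s,t in (((352,165),(380,312)),((262,238),(308,188)),((262,238),(380,312)),((352,165),(308,188))): print(tri(S(*s),T(*t)))
A,B=plane("top",*T(308,188),.132),plane("top",*T(382,315),.132);d=A-B;print(np.degrees(np.arctan2(d[1],d[0])),np.linalg.norm(d))
for z in (.132,.135): 
  c=np.array([.4938,.0301,z])
  for h in(.132,.135,.1435):print(h,proj("scene",[.4938,.0301,h]))
  break
E
```

```text
(array([0.4924975 , 0.02344782, 0.14697964]), np.float64(0.04287858558486064))
(array([0.50165082, 0.04367736, 0.08960788]), np.float64(0.03427569760271231))
(array([0.47831935, 0.02224787, 0.11620076]), np.float64(0.006322117781742755))
(array([0.51639249, 0.04584137, 0.11690945]), np.float64(0.003945905529923788))
31.02388218214158 0.04651625003067726
0.132 (np.float64(253.73543270841049), np.float64(198.4438506143807))
0.135 (np.float64(253.72382913937986), np.float64(197.9488735643808))
0.1435 (np.float64(253.69075223405034), np.float64(196.53790173494565))
```

```bash
python3 - <<'E'
import cv2
for f in("scene0z","s3","s4","s5","scene6"):
    a=cv2.imread(f"pics/{f}.png")[:,:,1]; print(f,a[275:420:5,280:350].mean(1).round().astype(int))
E
```

```text
scene0z [149 152 155 156 154 149 140 128 118 115 118 126 135 140 142 142 144 148
 154 162 168 171 169 165 159 153 147 141 133]
s3 [148 152 156 159 159 156 148 139 130 125 127 135 144 149 151 151 152 156
 164 172 178 180 178 174 168 163 156 150 142]
s4 [133 135 140 147 154 159 162 161 156 151 147 146 147 149 151 150 152 156
 164 171 177 180 179 175 168 163 156 150 142]
s5 [133 147 160 169 176 179 179 179 176 174 169 165 161 156 153 150 152 156
 163 171 177 180 178 174 168 163 156 150 141]
scene6 [162 167 171 174 177 179 179 178 176 173 168 164 160 156 153 151 153 157
 164 172 178 181 179 175 168 163 156 150 142]
```

```bash
python3 -c "
from cell import order,manip
o=manip.observe();print(o['t'],o['contact_force'],abs(o['qd']).max());print(order.hand_in())"
```

```text
21.8333 [-0.3131193  -0.17052019 -0.88067142] 0.015047978464891028
the job is handed in; nothing more can be done
None
```

I turned the plug back until it dropped into the thread start, then forward to the solid stop. I let go, moved the arm clear and handed the job in at 21.8 s; no verdict was reported.

**Turning back:** With the wing held loosely (about 15 mm finger opening), the tool turned back about 55° before meeting the stop at 0.42 N·m. That is slightly above the harmless 0.4 N·m. A scene picture then showed the gap under the flange had closed.

**Turning forward:** I lowered the grip 8 mm and turned forward about 92° in all, including finger play. The torque rose to 0.23 N·m, then jumped to 0.42 and 0.60 N·m over the last few degrees, so I took that as the stop. The 0.60 is above the 0.4 N·m said to do no harm.

**Forces:** The largest force at the end of any call was about 11 N, a downward drag on the fingers that I relieved by lowering them. Contact force between plug and gearbox is not measured directly.

**Final checks:**
- **Height:** In the scene picture the flange edge sits roughly 0.5 to 0.7 px (about 3 to 4 mm) lower than just after the drop, which agrees with being home. A two-view triangulation of the wing top was too coarse to help: it gave 117 mm with 4 to 6 mm residuals, against about 132 mm expected.
- **Wing direction:** The wing ended at about 31°, against about 65° at the start.
- **Surroundings:** The gripper came away freely and touched nothing. The tin and the bottle look unmoved in the last pictures. The hammer was hidden or cropped there, and I did not check the other bystanders.

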